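# Make up the brewing mug on the tea tray

### The arm

A 6-joint arm with a two-finger parallel gripper is mounted at the origin on the work surface. World frame = base frame: x ahead of the robot, y to its left, z up, the work surface at z = 0. Lengths are in m, angles in rad, forces in N, time in s.
With the tool pointing down it reaches from about 0.35 to 0.775 m from the base axis. Payload 7.3 kg.
Tool frame: the origin (TCP) lies midway between the tips of the shut fingers; the grasp point (between the pads) lies 19 mm behind it (robot.tcp_to_grasp is the distance from the TCP to the grasp point, in m); z points along the fingers, y is the line along which they close (so a half turn about z gives the same grasp; the last joint's range is limited). The gripper opens to 92 mm and grips with 3 to 60 N. Pads are 19 mm wide; open, the fingers measure 130 mm over their backs; the gripper's body (75 mm by 190 mm) begins 47 mm behind the grasp point.
Start: joints at [-1.432, 0.342, 1.524, -0, 1.275, -0.146], TCP at [0.148, -0.504, 0.227] pointing down, gripper open.
Joint ranges: [-2.53, 2.53], [-0.77, 2.02], [0.04, 2.7], [-1, 4.14], [0.28, 2.66], [-3.11, 3.11]. Speed limits (rad/s): [2.57, 2.57, 3.14, 3.14, 3.14, 3.14].

### API

Orientations are given as [roll, pitch, yaw] about the fixed x, y, z axes, in that order (R = Rz(yaw) Ry(pitch) Rx(roll)).
In Python, from cell import readout, cams, ticket, robot gives the robot as it stands. The module is installed in compiled form; this text tells all that it offers.
- The arm moves only by the tool jog_arm, never from a script. Its argument "plan" is a list of rows, each a list of 5 numbers: the shift along the world's x, y, z each as a share of 0.08 m, from -1 to 1, then the turn about the world's z as a share of 90 degrees, from -1 to 1, then the opening, from -1 (shut) to 1 (fully open). A call has 1 to 12 rows; each row is the pose to reach, as a shift and turn from the pose commanded when the call began; what a row does not reach only later rows make up. A row lasts 1/10 s, in which the tool goes at most 50 mm and 8.59 degrees, less where a joint would pass 70% of its speed; a pose out of reach is approached as far as the arm can. A call with a number of a shift or a turn outside -1 to 1 is refused whole. A call with a gripper value outside its range is refused whole. The fingers move at their own pace and stop on an object; "squeeze" is the grip in N (left out, the last holds). Time passes only in rows, so rows that repeat a pose let the fingers close. It gives the time, the measured TCP pose, the force, the opening and the grip force at its end, in the units of the state.
- readout.observe(): the state, without advancing time (a new reading comes with each control period).
- cams.read_camera(name): name is "side" or "top" or "wrist"; returns the picture (480x640x3 uint8, blue, green, red); there is no depth.
- cams.calibration(name): a dict with "K" (3x3 intrinsics, pixels), "world_from_camera" (4x4, takes a point from camera to world coordinates). Camera axes: x right, y down, z forward; pixel columns grow to the right and rows downward; lengths in m; the calibration is good to about 2 mm. A picture is of the moment at which its call begins: read the wrist's pose just before it. calibration takes no time and is no camera call; for the wrist camera it gives the pose at the moment of the call.
- ticket.hand_in(): hands the job in; it is judged then, once.
The state is a dict: "time": time; "qpos": joint angles; "qvel": joint speeds; "joint_efforts": joint torques, N m; "tool_pos": TCP position; "tool_rot": TCP orientation; "contact_force": force on the tool from outside, world axes, zero at the start; "torque": the same for the moment, N m; "opening": finger opening in m; "grip_force": force on a finger pad.
Only numpy, scipy, OpenCV 4.12 (cv2) and the standard library are available. Lean on these libraries where they do the work, as an engineer would, in place of code of your own. Each camera call takes 0.05 s, during which the arm holds its last target. There are 200 camera calls.

### The job

Take the tea things out of the upper basket and build them up in the middle of the round steel tray, one at a time from the bottom: first the square wooden coaster laid flat, then the enamel mug upright on the middle of the coaster, then the steel strainer lowered into the mug until its flange rests on the rim, and last the knobbed lid seated on the strainer. Set each one down gently and let go of it before fetching the next, and leave the flask, the upturned glass bowl and the spoon where they are.

Things in the scene. Friction and masses are not known exactly. Their poses are not given: they have to be found in the camera images.
- baskets: two stacked plastic baskets, fixed, blue below, white upper tier, 310 (x) x 350 (y) mm. Origin: centre of the underside, on the worktop; z up. The upper tier's floor is 96 mm, its rim 140 mm above the origin, walls 4 mm. The four tea things start upright on that floor in any of 2 x 2 places about 130 (x) by 150 mm (y) apart. Baskets stand left or right, the tray on the other side
- tray: round steel tray, 170 mm across, fixed to the worktop, the place to build on. Origin: centre of its underside, on the worktop; z up. Its flat floor is 4 mm above the origin, its rim 12 mm above it, 3 mm thick
- coaster: square wooden coaster, 66 x 66 mm, 12 mm thick, 40 g, lying flat. Origin: centre of the underside; x and y along its sides, z up. Its top is flat
- mug: white enamel mug, 66 mm tall, about 160 g; outside diameter 60 mm at the foot, 64 mm at the rim, 56 mm inside at the rim; inside floor 4 mm above the foot. Origin: centre of the underside; z up; the 8 mm thick loop handle points along +y, reaching 58 mm from the axis, 13 to 56 mm above the foot; along x the sides are clear to grip
- strainer: steel tea strainer, 68 mm tall, about 70 g: round can, 50 mm outside, 42 mm inside, open top; flange 70 mm across, underside 48 mm and top 52 mm above the foot; above it the can goes on as a collar 16 mm high, to grip it by. Origin: centre of the underside; z up. Seated, the flange rests on the mug's rim, the foot 18 mm above the mug's underside (3 mm play all round)
- lid: steel lid with black knob, 50 g: below, a plug 36 mm across, 8 mm deep; then a disc 56 mm across, 5 mm thick; on top the knob, 18 mm across, 22 mm tall (35 mm over all). Origin: centre of the plug's underside; z up. Seated, the plug is inside the strainer's collar, the disc on its top edge, the origin 60 mm above the strainer's underside (3 mm play all round)
- flask: bystander: steel flask with a dark screw lid, 68 mm across, 195 mm tall, standing loose on the worktop far out, between baskets and tray. Origin: centre of the underside
- glass_bowl: bystander: small clear glass bowl turned upside down on the worktop beyond the tray, 88 mm across, 45 mm tall, loose. Origin: centre of its lowest plane, z up
- spoon: bystander: wooden spoon lying loose on the worktop between tray and robot, about 176 mm long, 30 mm wide at the bowl, 8 mm thick. Origin: on its underside near the middle of its length; x along it, towards the bowl

How it is judged:
On the way, in this order (a step that is already met when the one before it is completed fails the run):
1. the coaster lies flat in the middle of the tray, released (horizontal distance between coaster and tray below 0.015 m and z of coaster in the frame of tray between 0 and 0.008 m and angle between coaster's own z axis and vertical below 0.12 rad and contact force between the fingers and coaster below 0.3 N), for 0.2 s.
2. the mug stands upright on the middle of the coaster, released (horizontal distance between mug and coaster below 0.012 m and z of mug in the frame of coaster between 0.008 and 0.016 m and angle between mug's own z axis and vertical below 0.12 rad and contact force between the fingers and mug below 0.3 N), for 0.2 s.
3. the strainer hangs in the mug with its flange on the rim, released (horizontal distance between strainer and mug below 0.008 m and z of strainer in the frame of mug between 0.014 and 0.022 m and angle between strainer's own z axis and vertical below 0.12 rad and contact force between the fingers and strainer below 0.3 N), for 0.2 s.
4. the lid sits on the strainer's collar, released (horizontal distance between lid and strainer below 0.008 m and z of lid in the frame of strainer between 0.056 and 0.064 m and angle between lid's own z axis and vertical below 0.12 rad and contact force between the fingers and lid below 0.3 N), for 0.2 s.
At the end, for the whole second after the job is handed in: Coaster flat on the tray floor within 15 mm of its centre; mug on it within 12 mm of the coaster's centre; strainer in the mug, flange on the rim; lid on the collar, plug inside (axes within 8 mm); heights within 4 mm, tilts under 7 degrees, all released and at rest (all of step 1 and all of step 2 and all of step 3 and all of step 4 and linear speed of each of coaster, mug, strainer, lid below 0.02 m/s and angular speed of each of coaster, mug, strainer, lid below 0.2 rad/s); the robot touches nothing.
It fails at once if the flask is shifted by more than 20 mm (distance of flask from where it was at the start of the episode above 0.02 m).
It fails at once if the glass bowl is shifted by more than 20 mm (distance of glass_bowl from where it was at the start of the episode above 0.02 m).
It fails at once if the spoon is shifted by more than 20 mm (distance of spoon from where it was at the start of the episode above 0.02 m).
It fails at once if a tea thing is dropped from a height (over 0.45 m/s just above its seat) or rammed (over 60 N) onto the one below it (contact force between coaster and tray above 60 N or contact force between mug and coaster above 60 N or contact force between strainer and mug above 60 N or contact force between lid and strainer above 60 N or (horizontal distance between coaster and tray below 0.03 m and z of coaster in the frame of tray below 0.024 m and linear speed of coaster above 0.45 m/s) or (horizontal distance between mug and coaster below 0.03 m and z of mug in the frame of coaster below 0.032 m and linear speed of mug above 0.45 m/s) or (horizontal distance between strainer and mug below 0.03 m and z of strainer in the frame of mug below 0.038 m and linear speed of strainer above 0.45 m/s) or (horizontal distance between lid and strainer below 0.03 m and z of lid in the frame of strainer below 0.08 m and linear speed of lid above 0.45 m/s)).
It also fails if it takes over 128 s, if anything falls off the work surface, if the arm or the gripper's body presses on something with over 40 N, if the wrist force passes 120 N, or if a joint passes its speed limit or range.

## Working session

There is one attempt and no reset: what is moved stays moved. The work goes in short steps, Python scripts to look and compute and a tool call to move; the robot and the scene stay as the last step left them, time stands still between calls to the robot, and variables do not carry over. Pictures are saved under pics/ and viewed, at most 14 in all, crops included, and the job is handed in when it is done.

Besides the shell and the picture viewer there is one more tool, called after ">>>" as name(argument=value, ...) on one line, values as JSON. jog_arm: Moves the arm, as the interface text tells. Shift numbers are shares of 0.08 m and turn numbers shares of 90 degrees, none past 1 either way. Its arguments: {"type":"object","properties":{"plan":{"type":"array"},"squeeze":{"type":"number"}},"required":["plan"]}

```bash
mkdir -p pics; python3 - <<'E'
from cell import readout,cams,robot
import cv2
s=readout.observe();print(s['time'],s['tool_pos'],s['tool_rot'],s['opening'],robot.tcp_to_grasp)
for n in("top","side"):
    cv2.imwrite(f"pics/{n}0.png",cams.read_camera(n)); c=cams.calibration(n);print(n,c)
E
```

```text
0.0 [ 0.14746417 -0.50342043  0.22605793] [-3.14004700e+00 -2.20745243e-04  2.84794227e-01] 0.09184258330919595 0.0188
top {'K': array([[616.49547752,   0.        , 320.6836589 ],
       [  0.        , 616.49547752, 251.10672998],
       [  0.        ,   0.        ,   1.        ]]), 'world_from_camera': array([[-0.01663224, -0.99744854,  0.06942464,  0.47466715],
       [-0.99966189,  0.0152008 , -0.02109624, -0.01274996],
       [ 0.0199871 , -0.06975204, -0.99736411,  1.48586049],
       [ 0.        ,  0.        ,  0.        ,  1.        ]])}
side {'K': array([[528.03806176,   0.        , 327.30720778],
       [  0.        , 528.03806176, 241.90105103],
       [  0.        ,   0.        ,   1.        ]]), 'world_from_camera': array([[-0.98004871, -0.13729512,  0.14371699,  0.43287931],
       [-0.19839863,  0.71919254, -0.66588293,  0.63537557],
       [-0.01193771, -0.68111096, -0.73208289,  0.80308577],
       [ 0.        ,  0.        ,  0.        ,  1.        ]])}
```

View pics/top0.png

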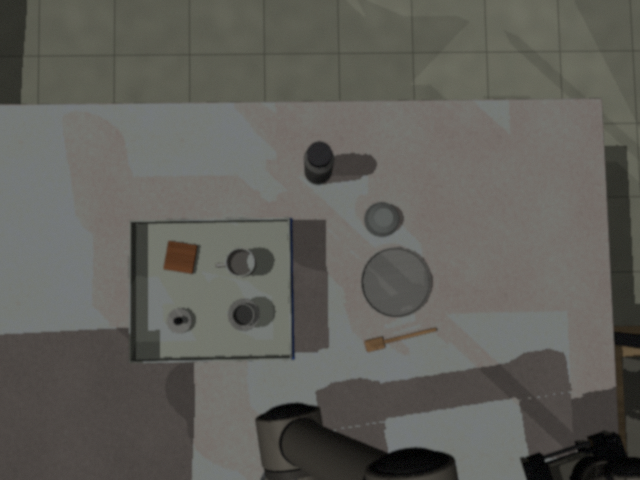

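View pics/side0.png

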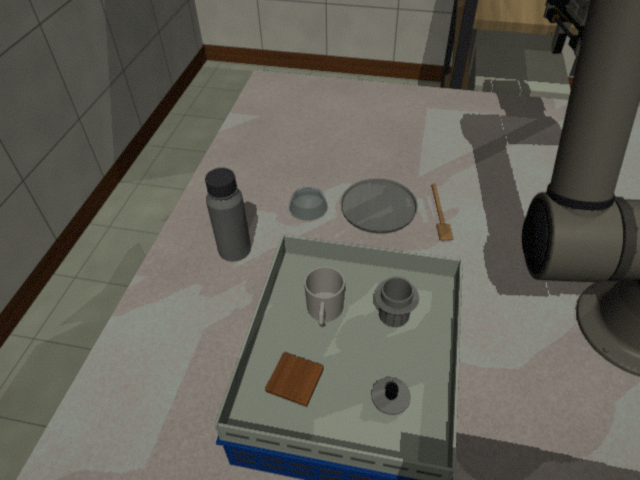

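```bash
python3 - <<'E'
import cv2
t=cv2.imread("pics/top0.png")
def crop(im,x0,y0,x1,y1,k,n):
    c=cv2.convertScaleAbs(cv2.resize(im[y0:y1,x0:x1],None,fx=k,fy=k,interpolation=cv2.INTER_CUBIC),alpha=1.8)
    st=10
    for x in range((x0+9)//10*10,x1,10):
        cv2.line(c,((x-x0)*k,0),((x-x0)*k,6),(0,0,255),1); cv2.putText(c,str(x),((x-x0)*k,16),0,.35,(0,0,255))
    for y in range((y0+9)//10*10,y1,10):
        cv2.line(c,(0,(y-y0)*k),(6,(y-y0)*k),(0,0,255),1); cv2.putText(c,str(y),(8,(y-y0)*k+4),0,.35,(0,0,255))
    cv2.imwrite(n,c)
crop(t,150,230,283,330,6,"pics/bask.png")
crop(t,350,195,450,355,3,"pics/tray.png")
crop(cv2.imread("pics/side0.png"),255,255,430,425,3,"pics/sidec.png")
E
```

```text
(no output)
```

View pics/bask.png

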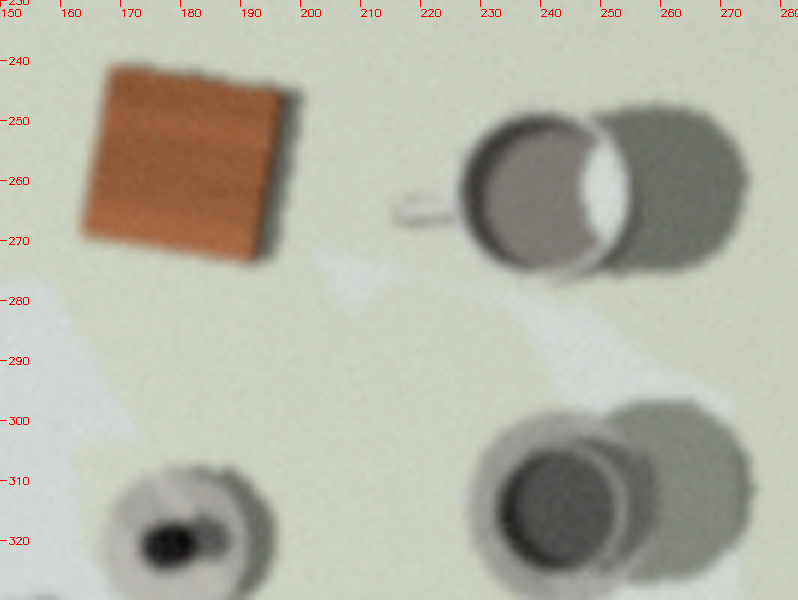

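View pics/tray.png

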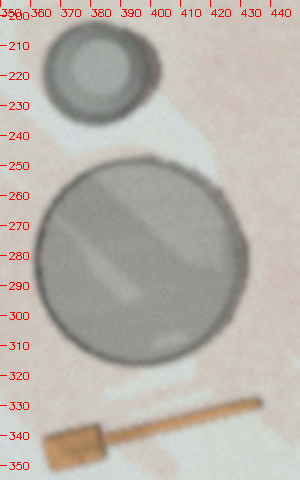

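View pics/sidec.png

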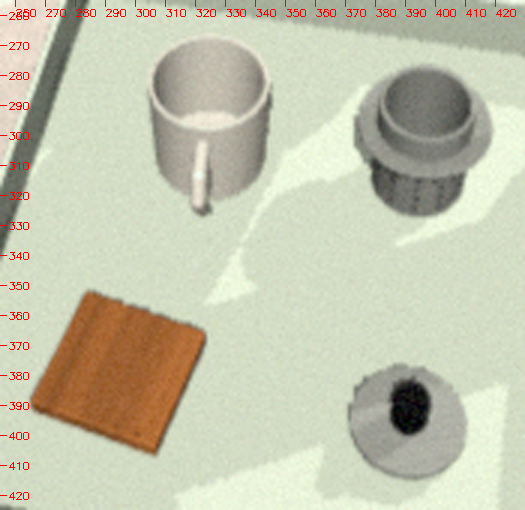

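```bash
cat >h.py <<'E'
import numpy as np
def ray(c,u,v,z):
    T=c['world_from_camera'];d=T[:3,:3]@np.linalg.solve(c['K'],[u,v,1.]);p=T[:3,3]
    return (p+d*(z-p[2])/d[2])
E
python3 - <<'E'
from cell import cams
from h import *
t=cams.calibration('top');s=cams.calibration('side')
np.set_printoptions(precision=4,suppress=True)
ct=np.array([ray(t,*p,.108)[:2] for p in [(168.3,240.8),(196.7,245.3),(192.7,273.7),(163.7,269.3)]])
cs=np.array([ray(s,*p,.108)[:2] for p in [(285,351.7),(323.7,365.7),(307,406.7),(265.3,389)]])
for c in (ct,cs):
    print('coaster',c.mean(0),[np.degrees(np.arctan2(*(c[(i+1)%4]-c[i])[::-1])) for i in range(4)],[np.linalg.norm(c[(i+1)%4]-c[i]) for i in range(4)])
for n,a,b,z in [('mug',(240.8,262.3),(325.2,282),.162),('str',(243.8,314.3),(397,290),.164),('knob',(178.3,320.8),(391.3,386),.131)]:
    print(n,ray(t,*a,z)[:2],ray(s,*b,z)[:2])
print('handle',ray(t,215.3,265.3,.145)[:2])
print('tray',ray(t,397,282,.012)[:2])
for p in [(365,214,.0),(397,232,0)]:pass
print('flask top',ray(t,320,152,.195)[:2],'bowl',ray(t,382,219,.03)[:2],'spoon',ray(t,365,345,0)[:2],ray(t,437,329,0)[:2])
for n,p in [('bask tl',(132,222)),('tr',(292,219)),('br',(293,359)),('bl',(131,361))]: print(n,ray(t,*p,.14)[:2])
E
```

```text
coaster [0.5616 0.2712] [np.float64(-99.90986652170714), np.float64(171.8726582667797), np.float64(80.44279412425523), np.float64(-9.083568822156082)] [np.float64(0.0640817022110388), np.float64(0.06392572974554694), np.float64(0.06514409105214132), np.float64(0.06430244767670154)]
coaster [0.5616 0.2758] [np.float64(169.07096172224635), np.float64(81.66843376435001), np.float64(-12.761773003529774), np.float64(-100.78007811514948)] [np.float64(0.06325126302933848), np.float64(0.06794328618386568), np.float64(0.06619328283244666), np.float64(0.06575672108154731)]
mug [0.5454 0.131 ] [0.5451 0.136 ]
str [0.4343 0.1253] [0.4344 0.1321]
knob [0.4217 0.271 ] [0.4237 0.2745]
handle [0.5406 0.1881]
tray [ 0.5003 -0.2255]
flask top [ 0.7755 -0.0421] bowl [ 0.6504 -0.1908] spoon [ 0.3511 -0.1466] [ 0.3861 -0.3207]
bask tl [0.6383 0.3696]
tr [0.6399 0.0206]
br [0.3356 0.0225]
bl [0.3379 0.3703]
```

>>> jog_arm(plan=[[0.5,0.12,0.1,0.09,1],[1,0.25,0.25,0.18,1]])

```text
time: 0.3
tool_pos: [0.2275, -0.4834, 0.2459]
tool_rot: [-3.139, -0.001, 0.57]
contact_force: [1.0, -0.2, -0.5]
opening: 0.0918
grip_force: 0.0
```

>>> jog_arm(plan=[[0.5,0.12,0.1,0.09,1],[1,0.25,0.25,0.18,1]])

```text
time: 0.5
tool_pos: [0.3087, -0.463, 0.2663]
tool_rot: [-3.14, -0.001, 0.856]
contact_force: [0.1, -0.4, -0.0]
opening: 0.0918
grip_force: 0.0
```

>>> jog_arm(plan=[[0.5,0.5,0.1,0.09,1],[1,1,0.25,0.18,1]])

```text
time: 0.7
tool_pos: [0.3783, -0.3929, 0.283]
tool_rot: [-3.14, -0.001, 1.138]
contact_force: [0.7, 0.4, 0.7]
opening: 0.0924
grip_force: 0.0
```

>>> jog_arm(plan=[[0.5,0.5,0.1,0.09,1],[1,1,0.25,0.17,1]])

```text
time: 0.9
tool_pos: [0.4477, -0.3227, 0.3004]
tool_rot: [-3.14, -0.001, 1.406]
contact_force: [0.7, -1.0, 0.4]
opening: 0.0918
grip_force: 0.0
```

>>> jog_arm(plan=[[0,0.5,0,0,1],[0,1,0,0,1]])

```text
time: 1.1
tool_pos: [0.4474, -0.2427, 0.3001]
tool_rot: [-3.141, -0.001, 1.401]
contact_force: [-0.6, 0.7, -0.5]
opening: 0.0917
grip_force: 0.0
```

>>> jog_arm(plan=[[0,0.5,0,0,1],[0,1,0,0,1]])

```text
time: 1.3
tool_pos: [0.4465, -0.1628, 0.3004]
tool_rot: [-3.141, -0.0, 1.4]
contact_force: [0.1, 0.8, -0.4]
opening: 0.092
grip_force: 0.0
```

>>> jog_arm(plan=[[0,0.5,0,0,1],[0,1,0,0,1]])

```text
time: 1.5
tool_pos: [0.4464, -0.0829, 0.3005]
tool_rot: [-3.141, -0.0, 1.4]
contact_force: [0.9, 0.7, -1.1]
opening: 0.092
grip_force: 0.0
```

>>> jog_arm(plan=[[0.2,0.5,0,0,1],[0.4,1,0,0,1]])

```text
time: 1.7
tool_pos: [0.4787, -0.0029, 0.3008]
tool_rot: [3.141, 0.0, 1.4]
contact_force: [0.7, 0.4, 0.2]
opening: 0.0918
grip_force: 0.0
```

>>> jog_arm(plan=[[0.2,0.5,0,0,1],[0.3,1,0,0,1]])

```text
time: 1.9
tool_pos: [0.5034, 0.0772, 0.3003]
tool_rot: [-3.141, 0.0, 1.4]
contact_force: [0.4, -0.3, -0.4]
opening: 0.0916
grip_force: 0.0
```

>>> jog_arm(plan=[[0,0.5,0,0,1],[0,1,0,0,1]])

```text
time: 2.1
tool_pos: [0.5026, 0.1571, 0.3002]
tool_rot: [-3.141, 0.0, 1.4]
contact_force: [0.6, -0.5, 0.4]
opening: 0.0916
grip_force: 0.0
```

>>> jog_arm(plan=[[0,0.2,0.2,0,1],[0,0.5,0.5,0,1],[0,0.5,0.5,0,1],[0,0.5,0.5,0,1]])

```text
time: 2.5
tool_pos: [0.5027, 0.1955, 0.3403]
tool_rot: [-3.141, 0.001, 1.401]
contact_force: [1.1, -1.2, -0.2]
opening: 0.0918
grip_force: 0.0
```

```bash
python3 - <<'E'
from cell import readout,cams,robot
import cv2
c=cams.calibration('wrist');cv2.imwrite("pics/w1.png",cams.read_camera('wrist')); print(c,readout.observe()['tool_pos'])
t=cv2.convertScaleAbs(cv2.imread("pics/w1.png"),alpha=1.7);cv2.imwrite("pics/w1b.png",t)
E
```

```text
{'K': array([[417.04269717,   0.        , 314.77980708],
       [  0.        , 417.04269717, 246.75664389],
       [  0.        ,   0.        ,   1.        ]]), 'world_from_camera': array([[ 9.85644630e-01, -1.60799410e-01, -5.14607828e-02,
         5.17895807e-01],
       [-1.68832607e-01, -9.39573299e-01, -2.97821366e-01,
         2.76131000e-01],
       [-4.61677574e-04,  3.02234288e-01, -9.53233561e-01,
         4.98482358e-01],
       [ 0.00000000e+00,  0.00000000e+00,  0.00000000e+00,
         1.00000000e+00]])} [0.50249236 0.19492446 0.33970254]
```

View pics/w1b.png

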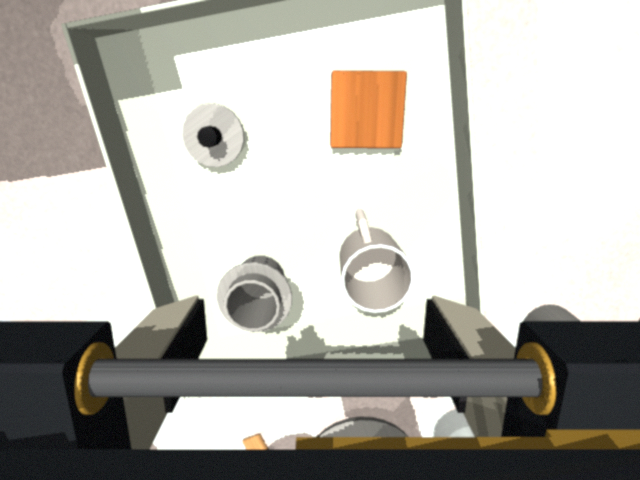

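```bash
python3 - <<'E'
from cell import cams
from h import *
w=cams.calibration('wrist')
np.set_printoptions(precision=4,suppress=True)
c=np.array([ray(w,*p,.108)[:2] for p in [(331,71),(406,71),(404.5,148),(331,147.5)]])
print('coaster',c.mean(0),[np.degrees(np.arctan2(*(c[(i+1)%4]-c[i])[::-1])) for i in range(4)],[np.linalg.norm(c[(i+1)%4]-c[i]) for i in range(4)])
for n,a,z in [('mug',(375.5,275),.162),('str',(253.5,306),.164),('knob',(209,136),.131)]: print(n,ray(w,*a,z)[:2])
E
```

```text
coaster [0.5646 0.2709] [np.float64(-9.787981803526305), np.float64(-97.19342590948732), np.float64(169.84804093820156), np.float64(80.89561514165067)] [np.float64(0.06485313770253999), np.float64(0.06504353581783433), np.float64(0.06702868909824893), np.float64(0.06455564907607529)]
mug [0.5466 0.1364]
str [0.437  0.1264]
knob [0.4256 0.2736]
```

>>> jog_arm(plan=[[0.38,0.5,-0.3,0,1],[0.76,0.96,-0.8,0,1],[0.76,0.96,-1,0,1]])

```text
time: 2.85
tool_pos: [0.5646, 0.2729, 0.2574]
tool_rot: [-3.14, 0.001, 1.4]
contact_force: [-0.3, -0.7, 0.2]
opening: 0.0917
grip_force: 0.0
```

>>> jog_arm(plan=[[0,0,-0.5,0,1],[0,0,-1,0,1],[0,0,-1,0,1],[0,0,-1,0,1]])

```text
time: 3.25
tool_pos: [0.5636, 0.2712, 0.1806]
tool_rot: [-3.14, 0.001, 1.399]
contact_force: [0.6, 0.0, 1.7]
opening: 0.0916
grip_force: 0.0
```

```bash
python3 - <<'E'
from cell import readout,cams
import cv2
print(readout.observe()['tool_pos'])
t=cams.read_camera('wrist');c=cams.calibration('wrist');print(c['world_from_camera'][:3,3])
cv2.imwrite("pics/w2.png",cv2.convertScaleAbs(t,alpha=1.7))
E
```

```text
[0.56360491 0.27122258 0.18062585]
[0.57960215 0.35213056 0.34072543]
```

View pics/w2.png

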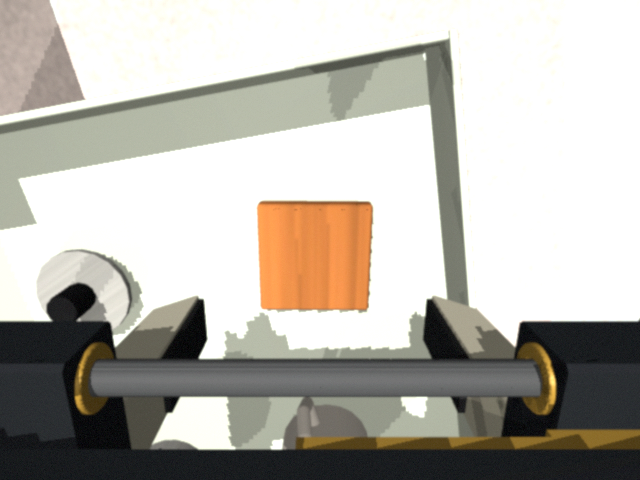

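>>> jog_arm(plan=[[0,0,-0.4,0,1],[0,0,-0.8,0,1],[0,0,-0.9,0,1],[0,0,-0.95,0,1],[0,0,-0.95,0,1]])

```text
time: 3.8
tool_pos: [0.5647, 0.2725, 0.1066]
tool_rot: [3.139, -0.001, 1.4]
contact_force: [0.1, -0.7, -0.3]
opening: 0.0917
grip_force: 0.0
```

>>> jog_arm(plan=[[0,0,-0.06,0,1],[0,0,-0.08,0,1],[0,0,-0.08,0,-1],[0,0,-0.08,0,-1],[0,0,-0.08,0,-1],[0,0,-0.08,0,-1],[0,0,-0.08,0,-1],[0,0,-0.08,0,-1]], squeeze=15)

```text
time: 4.6
tool_pos: [0.5637, 0.2723, 0.0985]
tool_rot: [3.141, -0.0, 1.4]
contact_force: [-0.1, 0.3, 1.0]
opening: 0.0662
grip_force: 15.0
```

>>> jog_arm(plan=[[0,0,0.3,0,-1],[0,0,0.7,0,-1],[0,0,1,0,-1]])

```text
time: 4.9
tool_pos: [0.5639, 0.2723, 0.1799]
tool_rot: [3.141, -0.0, 1.4]
contact_force: [0.2, 0.1, 0.2]
opening: 0.0659
grip_force: 15.0
```

>>> jog_arm(plan=[[0,0,0.4,0,-1],[0,0,0.7,0,-1],[0,0,0.7,0,-1]])

```text
time: 5.2
tool_pos: [0.5651, 0.2728, 0.2384]
tool_rot: [3.135, -0.004, 1.4]
contact_force: [0.0, 0.1, 0.7]
opening: 0.0662
grip_force: 15.0
```

>>> jog_arm(plan=[[-0.1,-0.4,0,0,-1],[-0.2,-1,0,0,-1]])

```text
time: 5.4
tool_pos: [0.5467, 0.193, 0.2327]
tool_rot: [-3.14, 0.0, 1.404]
contact_force: [1.9, -0.1, -0.8]
opening: 0.0655
grip_force: 15.0
```

>>> jog_arm(plan=[[-0.1,-0.5,0,0,-1],[-0.2,-1,0,0,-1]])

```text
time: 5.6
tool_pos: [0.5305, 0.1107, 0.233]
tool_rot: [-3.14, 0.001, 1.4]
contact_force: [1.0, -1.3, 0.2]
opening: 0.0658
grip_force: 15.0
```

>>> jog_arm(plan=[[-0.1,-0.5,0,0,-1],[-0.2,-1,0,0,-1]])

```text
time: 5.8
tool_pos: [0.5145, 0.0308, 0.2331]
tool_rot: [-3.14, 0.0, 1.4]
contact_force: [0.6, -0.2, -0.1]
opening: 0.0659
grip_force: 15.0
```

>>> jog_arm(plan=[[-0.1,-0.5,0,0,-1],[-0.2,-1,0,0,-1]])

```text
time: 6.0
tool_pos: [0.4985, -0.0491, 0.2332]
tool_rot: [-3.14, -0.0, 1.4]
contact_force: [0.9, -0.1, 0.0]
opening: 0.0658
grip_force: 15.0
```

>>> jog_arm(plan=[[0,-0.5,0,0,-1],[0,-1,0,0,-1],[0,-1,0,0,-1],[0,-1,0,0,-1]])

```text
time: 6.4
tool_pos: [0.499, -0.1282, 0.2332]
tool_rot: [-3.14, -0.001, 1.398]
contact_force: [-0.9, -0.8, -0.4]
opening: 0.0661
grip_force: 15.0
```

```bash
python3 - <<'E'
from cell import readout,cams
import cv2
print(readout.observe()['tool_pos'])
t=cams.read_camera('wrist');c=cams.calibration('wrist');print(c['world_from_camera'][:3,3])
cv2.imwrite("pics/w3.png",cv2.convertScaleAbs(t,alpha=1.7))
E
```

```text
[ 0.49898044 -0.12819871  0.2331501 ]
[ 0.51470699 -0.04700343  0.39170948]
```

View pics/w3.png

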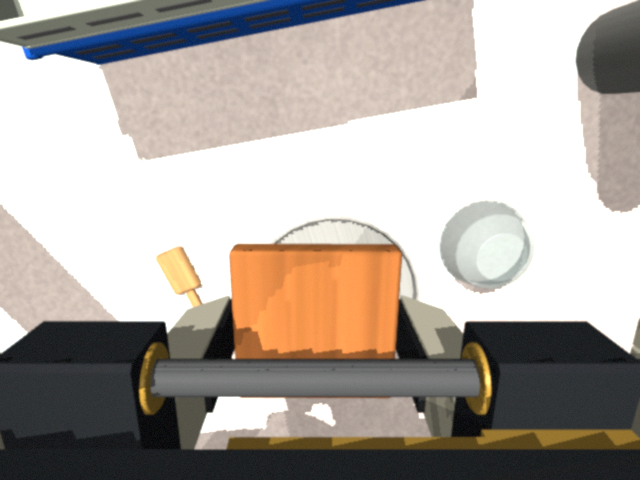

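```bash
python3 - <<'E'
from cell import cams
from h import *
w=cams.calibration('wrist');np.set_printoptions(precision=4,suppress=True)
for p,z in [((232,249),.2432),((399,249),.2432),((232,244),.2312),((399,244),.2312)]: print(ray(w,*p,z))
P=np.array([ray(w,*p,.012)[:2] for p in [(335,219),(285,235),(305,225),(375,228),(400,249),(413,280)]])
A=np.c_[2*P,np.ones(len(P))];x=np.linalg.lstsq(A,(P**2).sum(1),rcond=None)[0];print(x[:2],np.sqrt(x[2]+x[0]**2+x[1]**2))
from scipy.optimize import least_squares
print(least_squares(lambda c:np.hypot(*(P-c).T)-.085,[.5,-.22]))
E
```

```text
[ 0.4757 -0.0887  0.2432]
[ 0.5373 -0.0993  0.2432]
[ 0.4731 -0.09    0.2312]
[ 0.5394 -0.1015  0.2312]
[ 0.5043 -0.2185] 0.07842718694897331
     message: `gtol` termination condition is satisfied.
     success: True
      status: 1
         fun: [ 8.086e-04 -1.425e-03 -7.894e-04  1.652e-03  5.252e-04
               -2.287e-03]
           x: [ 5.004e-01 -2.256e-01]
        cost: 5.771486988139417e-06
         jac: [[-1.908e-01 -9.816e-01]
               [ 3.911e-01 -9.203e-01]
               [ 1.461e-01 -9.893e-01]
               [-6.013e-01 -7.990e-01]
               [-8.535e-01 -5.211e-01]
               [-9.916e-01 -1.290e-01]]
        grad: [-3.549e-11 -1.056e-10]
  optimality: 1.0561156574043196e-10
 active_mask: [ 0.000e+00  0.000e+00]
        nfev: 5
        njev: 5
```

>>> jog_arm(plan=[[0,-0.5,-0.2,0,-1],[0,-1,-0.7,0,-1],[0,-1,-1,0,-1]])

```text
time: 6.75
tool_pos: [0.4997, -0.2093, 0.1529]
tool_rot: [3.141, 0.001, 1.4]
contact_force: [0.2, -0.3, -1.2]
opening: 0.0656
grip_force: 15.0
```

>>> jog_arm(plan=[[0,-0.22,-0.4,0,-1],[0,-0.22,-0.8,0,-1],[0,-0.22,-1,0,-1],[0,-0.22,-1,0,-1],[0,-0.22,-1,0,-1]])

```text
time: 7.25
tool_pos: [0.5001, -0.2243, 0.0746]
tool_rot: [-3.142, -0.0, 1.402]
contact_force: [0.5, -0.0, 0.1]
opening: 0.0657
grip_force: 15.0
```

>>> jog_arm(plan=[[0,0,-0.2,0,-1],[0,0,-0.4,0,-1],[0,0,-0.55,0,-1],[0,0,-0.65,0,-1],[0,0,-0.72,0,-1],[0,0,-0.76,0,-1],[0,0,-0.76,0,-1]])

```text
time: 7.95
tool_pos: [0.4997, -0.2254, 0.0135]
tool_rot: [-3.142, -0.0, 1.4]
contact_force: [0.4, 0.8, -0.9]
opening: 0.066
grip_force: 15.0
```

>>> jog_arm(plan=[[0,0,-0.04,0,-1],[0,0,-0.07,0,-1],[0,0,-0.09,0,-1],[0,0,-0.09,0,-1],[0,0,-0.09,0,-1]])

```text
time: 8.45
tool_pos: [0.4997, -0.2254, 0.0065]
tool_rot: [3.141, 0.0, 1.4]
contact_force: [-0.1, 0.3, 0.6]
opening: 0.0657
grip_force: 15.0
```

>>> jog_arm(plan=[[0,0,0,0,1],[0,0,0,0,1],[0,0,0,0,1],[0,0,0,0,1],[0,0,0,0,1]])

```text
time: 8.95
tool_pos: [0.4996, -0.2254, 0.0063]
tool_rot: [3.141, -0.0, 1.4]
contact_force: [0.2, -0.3, -0.6]
opening: 0.0914
grip_force: 0.0
```

>>> jog_arm(plan=[[0,0,0.1,0,1],[0,0,0.4,0,1],[0,0,1,0,1]])

```text
time: 9.25
tool_pos: [0.4977, -0.2242, 0.0848]
tool_rot: [-3.135, -0.003, 1.4]
contact_force: [0.5, -0.0, -0.1]
opening: 0.0916
grip_force: 0.0
```

>>> jog_arm(plan=[[0,0,0.5,0,1],[0,0,1,0,1],[0,0,1,0,1],[0,0,1,0,1]])

```text
time: 9.65
tool_pos: [0.4999, -0.2255, 0.1676]
tool_rot: [3.139, 0.001, 1.4]
contact_force: [0.7, -0.0, -0.2]
opening: 0.0919
grip_force: 0.0
```

```bash
python3 - <<'E'
from cell import readout,cams
import cv2
print(readout.observe()['tool_pos'])
c=cams.calibration('wrist');t=cams.read_camera('wrist')
from h import *
hsv=cv2.cvtColor(t,cv2.COLOR_BGR2HSV)
m=cv2.inRange(hsv,(5,120,60),(20,255,255))
cs,_=cv2.findContours(m,0,2);k=max(cs,key=cv2.contourArea)
q=cv2.boxPoints(cv2.minAreaRect(k));print(q)
P=np.array([ray(c,*p,.016)[:2] for p in q]);print(P,P.mean(0))
cv2.imwrite("pics/w4.png",cv2.convertScaleAbs(t,alpha=1.7))
E
```

```text
[ 0.49985356 -0.22550204  0.16755474]
[[271. 183.]
 [357. 183.]
 [357. 266.]
 [271. 266.]]
[[ 0.47509694 -0.18727017]
 [ 0.53807409 -0.19814714]
 [ 0.52889788 -0.26322631]
 [ 0.46188684 -0.25162331]] [ 0.50098894 -0.22506673]
```

View pics/w4.png

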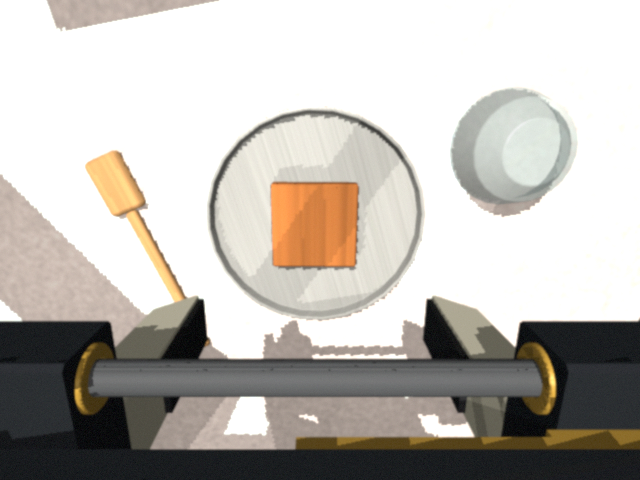

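>>> jog_arm(plan=[[0.1,0.4,0.5,0.08,1],[0.1,0.99,1,0.16,1]])

```text
time: 9.9
tool_pos: [0.507, -0.1565, 0.2361]
tool_rot: [-3.138, -0.002, 1.654]
contact_force: [1.7, -0.2, 0.8]
opening: 0.0915
grip_force: 0.0
```

>>> jog_arm(plan=[[0.1,0.5,0,0,1],[0.15,1,0,0,1]])

```text
time: 10.1
tool_pos: [0.5195, -0.0752, 0.2368]
tool_rot: [-3.141, -0.0, 1.651]
contact_force: [0.4, -0.3, -0.2]
opening: 0.0918
grip_force: 0.0
```

>>> jog_arm(plan=[[0.1,0.5,0,0,1],[0.15,1,0,0,1]])

```text
time: 10.3
tool_pos: [0.531, 0.0051, 0.2356]
tool_rot: [-3.138, -0.001, 1.651]
contact_force: [-0.4, 0.2, 0.3]
opening: 0.0919
grip_force: 0.0
```

>>> jog_arm(plan=[[0.1,0.5,0,0,1],[0.18,1,0,0,1]])

```text
time: 10.5
tool_pos: [0.5453, 0.0851, 0.2355]
tool_rot: [-3.138, -0.0, 1.651]
contact_force: [-0.2, -0.1, 1.0]
opening: 0.0919
grip_force: 0.0
```

>>> jog_arm(plan=[[0,0.4,0,0,1],[0,0.5,0,0,1],[0,0.5,0,0,1],[0,0.5,0,0,1]])

```text
time: 10.9
tool_pos: [0.5456, 0.1225, 0.2365]
tool_rot: [-3.14, 0.001, 1.651]
contact_force: [0.1, 0.5, 1.0]
opening: 0.0917
grip_force: 0.0
```

```bash
cat >>h.py <<'E'
def snap(n,x0,x1,y0,y1,k=1):
    from cell import readout,cams
    import cv2
    print(readout.observe()['tool_pos'],readout.observe()['tool_rot'])
    c=cams.calibration('wrist');t=cams.read_camera('wrist')
    cv2.imwrite(n,cv2.resize(cv2.convertScaleAbs(t,alpha=1.3)[y0:y1,x0:x1],None,fx=k,fy=k,interpolation=cv2.INTER_CUBIC))
E
python3 -c "
from h import *
snap('pics/w5.png',180,480,130,330,2.5)"
```

```text
[0.5456439  0.12254672 0.23652421] [-3.13977418e+00  5.90445321e-04  1.65111787e+00]
```

View pics/w5.png

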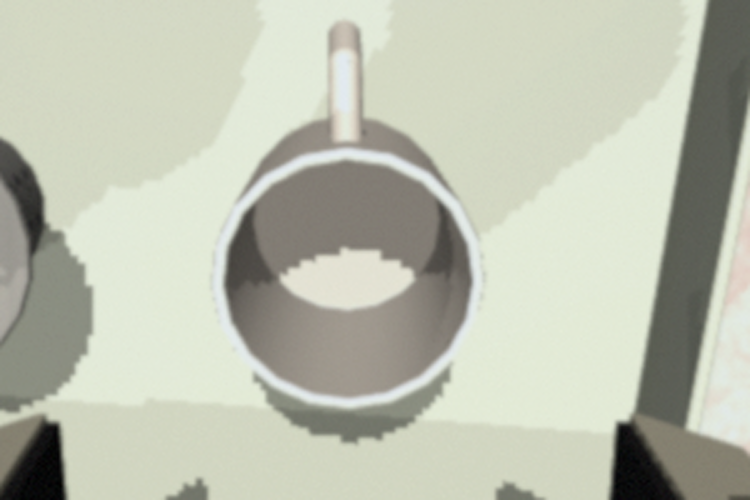

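```bash
python3 - <<'E'
from cell import cams
from h import *
w=cams.calibration('wrist')
f=lambda u,v,z:ray(w,180+u/2.5,130+v/2.5,z)[:2]
a=[f(213,272,.162),f(482,272,.162),f(347,148,.162),f(347,408,.162)]
print(a,(a[0]+a[1])/2,(a[2]+a[3])/2,f(345,30,.145))
E
```

```text
[array([0.51715536, 0.13260814]), array([0.57964329, 0.13761542]), array([0.54590292, 0.16404864]), array([0.55112486, 0.10075582])] [0.54839933 0.13511178] [0.54851389 0.13240223] [0.54352965 0.18865857]
```

>>> jog_arm(plan=[[0.025,0.13,-0.2,0,1],[0.025,0.13,-0.5,0,1],[0.025,0.13,-0.8,0,1],[0.025,0.13,-0.8,0,1]])

```text
time: 11.35
tool_pos: [0.5461, 0.1322, 0.1704]
tool_rot: [-3.135, 0.0, 1.649]
contact_force: [-0.9, -0.9, 0.1]
opening: 0.0916
grip_force: 0.0
```

>>> jog_arm(plan=[[0,0,-0.3,0,1],[0,0,-0.55,0,1],[0,0,-0.58,0,1],[0,0,-0.58,0,1],[0,0,-0.58,0,1]])

```text
time: 11.85
tool_pos: [0.5489, 0.1336, 0.1287]
tool_rot: [3.139, -0.0, 1.651]
contact_force: [0.1, 0.7, 0.0]
opening: 0.0915
grip_force: 0.0
```

>>> jog_arm(plan=[[0,0,0,0,-1],[0,0,0,0,-1],[0,0,0,0,-1],[0,0,0,0,-1],[0,0,0,0,-1],[0,0,0,0,-1]], squeeze=20)

```text
time: 12.45
tool_pos: [0.5478, 0.1339, 0.1272]
tool_rot: [-3.141, 0.0, 1.651]
contact_force: [-1.7, 0.8, 3.0]
opening: 0.062
grip_force: 20.0
```

>>> jog_arm(plan=[[0,0,0.3,0,-1],[0,0,0.7,0,-1],[0,0,1,0,-1],[0,0,1,0,-1]])

```text
time: 12.85
tool_pos: [0.5498, 0.1341, 0.2103]
tool_rot: [3.135, -0.0, 1.651]
contact_force: [0.6, -0.0, -1.7]
opening: 0.0619
grip_force: 20.0
```

>>> jog_arm(plan=[[0,-0.4,0.05,0,-1],[-0.1,-1,0.1,0,-1]])

```text
time: 13.05
tool_pos: [0.5398, 0.0547, 0.2135]
tool_rot: [-3.14, -0.001, 1.655]
contact_force: [1.0, -1.1, -1.2]
opening: 0.0618
grip_force: 20.0
```

>>> jog_arm(plan=[[-0.1,-0.5,0,0,-1],[-0.2,-1,0,0,-1]])

```text
time: 13.25
tool_pos: [0.5229, -0.0275, 0.2135]
tool_rot: [-3.14, -0.0, 1.652]
contact_force: [1.1, 0.6, -1.1]
opening: 0.0618
grip_force: 20.0
```

>>> jog_arm(plan=[[-0.1,-0.5,0,0,-1],[-0.2,-1,0,0,-1]])

```text
time: 13.45
tool_pos: [0.5068, -0.1075, 0.2135]
tool_rot: [-3.14, -0.001, 1.651]
contact_force: [1.2, -0.1, -2.2]
opening: 0.0619
grip_force: 20.0
```

>>> jog_arm(plan=[[-0.05,-0.5,0,0,-1],[-0.1,-1,0,0,-1],[-0.1,-1,0,0,-1],[-0.1,-1,0,0,-1]])

```text
time: 13.85
tool_pos: [0.4992, -0.1865, 0.2135]
tool_rot: [-3.14, -0.002, 1.649]
contact_force: [0.2, -0.3, -1.8]
opening: 0.0621
grip_force: 20.0
```

>>> jog_arm(plan=[[0.01,-0.4,-0.2,0,-1],[0.01,-0.49,-0.6,0,-1],[0.01,-0.49,-1,0,-1],[0.01,-0.49,-1,0,-1]])

```text
time: 14.25
tool_pos: [0.4982, -0.2224, 0.1304]
tool_rot: [-3.134, -0.006, 1.652]
contact_force: [0.1, 0.6, -1.8]
opening: 0.062
grip_force: 20.0
```

>>> jog_arm(plan=[[0,0,-0.3,0,-1],[0,0,-0.6,0,-1],[0,0,-0.8,0,-1],[0,0,-0.88,0,-1],[0,0,-0.9,0,-1],[0,0,-0.9,0,-1],[0,0,-0.9,0,-1]])

```text
time: 14.95
tool_pos: [0.5015, -0.2255, 0.0643]
tool_rot: [3.14, 0.001, 1.652]
contact_force: [-0.0, -0.2, -0.5]
opening: 0.0619
grip_force: 20.0
```

>>> jog_arm(plan=[[-0.01,0,-0.08,0,-1],[-0.01,0,-0.14,0,-1],[-0.01,0,-0.18,0,-1],[-0.01,0,-0.2,0,-1],[-0.01,0,-0.21,0,-1],[-0.01,0,-0.215,0,-1],[-0.01,0,-0.215,0,-1]])

```text
time: 15.65
tool_pos: [0.4996, -0.2257, 0.0471]
tool_rot: [-3.141, 0.001, 1.651]
contact_force: [-5.7, 0.9, 11.4]
opening: 0.062
grip_force: 20.0
```

>>> jog_arm(plan=[[0,0,0.01,0,1],[0,0,0.01,0,1],[0,0,0.01,0,1],[0,0,0.01,0,1],[0,0,0.01,0,1]])

```text
time: 16.15
tool_pos: [0.4999, -0.2253, 0.0465]
tool_rot: [-3.141, -0.0, 1.651]
contact_force: [-0.2, -0.2, -0.2]
opening: 0.091
grip_force: 0.0
```

>>> jog_arm(plan=[[0,0,0.2,0,1],[0,0,0.6,0,1],[0,0,1,0,1]])

```text
time: 16.45
tool_pos: [0.4996, -0.2251, 0.127]
tool_rot: [-3.14, -0.001, 1.651]
contact_force: [0.6, 0.3, -0.4]
opening: 0.0918
grip_force: 0.0
```

>>> jog_arm(plan=[[0,0,0.5,0,1],[0,0,1,0,1],[0,0,1,0,1],[0,0,1,0,1]])

```text
time: 16.85
tool_pos: [0.5002, -0.2254, 0.2074]
tool_rot: [3.14, 0.001, 1.651]
contact_force: [-0.6, -0.3, -0.2]
opening: 0.0914
grip_force: 0.0
```

```bash
python3 -c "
from h import *
snap('pics/w6.png',180,480,130,330,2.5)"
```

```text
[ 0.50022393 -0.22544966  0.2073582 ] [3.13993657e+00 1.17183268e-03 1.65145248e+00]
```

View pics/w6.png

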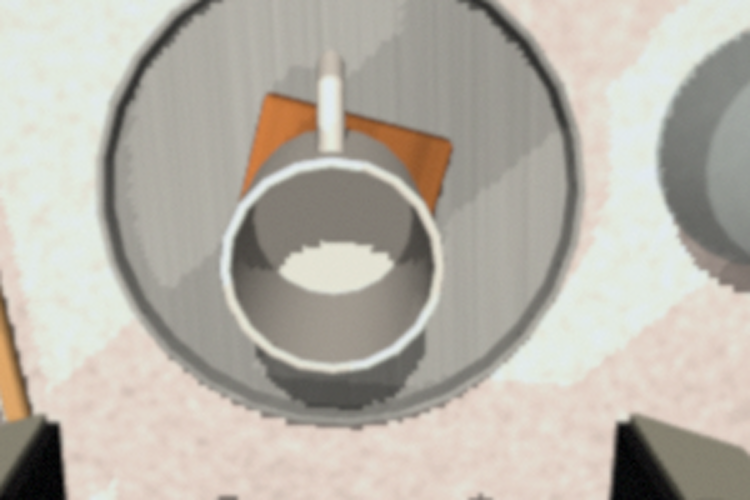

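```bash
python3 - <<'E'
from cell import cams
from h import *
w=cams.calibration('wrist')
f=lambda u,v,z:ray(w,180+u/2.5,130+v/2.5,z)[:2]
z=.082
a=[f(222,265,z),f(442,265,z),f(332,157,z),f(332,372,z)]
print((a[0]+a[1])/2,(a[2]+a[3])/2,a[1]-a[0],a[3]-a[2])
E
```

```text
[ 0.49933096 -0.22483005] [ 0.499404   -0.22569845] [0.06177435 0.0050116 ] [ 0.00498656 -0.06285256]
```

>>> jog_arm(plan=[[-0.1,0.5,0.2,0,1],[-0.2,1,0.4,0,1]])

```text
time: 17.1
tool_pos: [0.4827, -0.1446, 0.2364]
tool_rot: [-3.137, -0.003, 1.649]
contact_force: [1.1, 0.5, 0.1]
opening: 0.092
grip_force: 0.0
```

>>> jog_arm(plan=[[-0.1,0.5,0,0,1],[-0.2,1,0,0,1]])

```text
time: 17.3
tool_pos: [0.4669, -0.0638, 0.2374]
tool_rot: [-3.139, -0.001, 1.651]
contact_force: [1.3, -0.0, -0.7]
opening: 0.0917
grip_force: 0.0
```

>>> jog_arm(plan=[[-0.1,0.5,0,0,1],[-0.2,1,0,0,1]])

```text
time: 17.5
tool_pos: [0.4506, 0.0162, 0.2371]
tool_rot: [-3.138, -0.001, 1.651]
contact_force: [0.7, -0.0, 0.7]
opening: 0.0916
grip_force: 0.0
```

>>> jog_arm(plan=[[-0.1,0.5,0,0,1],[-0.2,1,0,0,1]])

```text
time: 17.7
tool_pos: [0.4346, 0.0961, 0.2371]
tool_rot: [-3.138, -0.0, 1.651]
contact_force: [0.4, -0.5, 0.2]
opening: 0.0915
grip_force: 0.0
```

>>> jog_arm(plan=[[0,0.3,0,0,1],[0,0.4,0,0,1],[0,0.4,0,0,1],[0,0.4,0,0,1]])

```text
time: 18.1
tool_pos: [0.4359, 0.1258, 0.2379]
tool_rot: [-3.14, 0.001, 1.651]
contact_force: [-0.4, 0.5, -0.5]
opening: 0.092
grip_force: 0.0
```

>>> jog_arm(plan=[[0,0.01,-0.3,0,1],[0,0.01,-0.6,0,1],[0,0.01,-0.8,0,1],[0,0.01,-0.8,0,1],[0,0.01,-0.8,0,1]])

```text
time: 18.6
tool_pos: [0.4363, 0.1265, 0.1749]
tool_rot: [-3.141, 0.0, 1.65]
contact_force: [0.3, -0.1, 0.5]
opening: 0.0916
grip_force: 0.0
```

>>> jog_arm(plan=[[0,0,-0.15,0,1],[0,0,-0.25,0,1],[0,0,-0.28,0,1],[0,0,-0.28,0,1],[0,0,-0.28,0,1]])

```text
time: 19.1
tool_pos: [0.4363, 0.1275, 0.1527]
tool_rot: [3.141, -0.0, 1.651]
contact_force: [-0.1, 0.3, 1.2]
opening: 0.0921
grip_force: 0.0
```

>>> jog_arm(plan=[[0,0,-0.02,0,-1],[0,0,-0.02,0,-1],[0,0,-0.02,0,-1],[0,0,-0.02,0,-1],[0,0,-0.02,0,-1],[0,0,-0.02,0,-1],[0,0,-0.02,0,-1]], squeeze=5)

```text
time: 19.8
tool_pos: [0.4359, 0.1274, 0.1507]
tool_rot: [-3.141, 0.0, 1.651]
contact_force: [0.0, 0.1, 0.5]
opening: 0.0507
grip_force: 5.0
```

>>> jog_arm(plan=[[0,0,0,0,1],[0,0,0,0,1],[0,0,0,0,1],[0,0,0,0,1],[0,0,0,0,1]])

```text
time: 20.3
tool_pos: [0.436, 0.1275, 0.1507]
tool_rot: [3.141, 0.0, 1.651]
contact_force: [0.1, 0.2, -0.0]
opening: 0.0859
grip_force: 0.0
```

>>> jog_arm(plan=[[0,0,0,-1,1],[0,0,0,-1,1],[0,0,0,-1,1],[0,0,0,-1,1],[0,0,0,-1,1],[0,0,0,-1,1],[0,0,0,-1,1],[0,0,0,-1,1],[0,0,0,-1,1],[0,0,0,-1,1],[0,0,0,-1,1],[0,0,0,-1,1]])

```text
time: 21.5
tool_pos: [0.436, 0.1275, 0.1507]
tool_rot: [3.142, -0.0, 0.08]
contact_force: [-0.9, -0.3, 0.5]
opening: 0.0923
grip_force: 0.0
```

>>> jog_arm(plan=[[0,0,0,0,-1],[0,0,0,0,-1],[0,0,0,0,-1],[0,0,0,0,-1],[0,0,0,0,-1],[0,0,0,0,-1],[0,0,0,0,-1]], squeeze=12)

```text
time: 22.2
tool_pos: [0.436, 0.1275, 0.1507]
tool_rot: [3.142, 0.0, 0.081]
contact_force: [0.1, 0.4, 0.0]
opening: 0.0486
grip_force: 12.0
```

>>> jog_arm(plan=[[0,0,0.3,0,-1],[0,0,0.7,0,-1],[0,0,1,0,-1],[0,0,1,0,-1]])

```text
time: 22.6
tool_pos: [0.4376, 0.1277, 0.2336]
tool_rot: [-3.141, -0.006, 0.081]
contact_force: [-0.3, 0.8, -0.8]
opening: 0.049
grip_force: 12.0
```

>>> jog_arm(plan=[[0.1,-0.4,0.05,0,-1],[0.2,-1,0.1,0,-1]])

```text
time: 22.8
tool_pos: [0.4515, 0.0481, 0.2378]
tool_rot: [-3.141, 0.001, 0.085]
contact_force: [0.9, 0.1, -0.4]
opening: 0.0487
grip_force: 12.0
```

>>> jog_arm(plan=[[0.1,-0.5,0,0,-1],[0.2,-1,0,0,-1]])

```text
time: 23.0
tool_pos: [0.4676, -0.034, 0.2376]
tool_rot: [-3.141, 0.001, 0.081]
contact_force: [1.3, 0.4, -0.7]
opening: 0.049
grip_force: 12.0
```

>>> jog_arm(plan=[[0.1,-0.5,0,0,-1],[0.2,-1,0,0,-1]])

```text
time: 23.2
tool_pos: [0.4835, -0.1141, 0.2374]
tool_rot: [-3.141, 0.002, 0.08]
contact_force: [0.7, 0.2, -1.0]
opening: 0.0487
grip_force: 12.0
```

>>> jog_arm(plan=[[0.1,-0.5,0,0,-1],[0.2,-1,0,0,-1],[0.2,-1,0,0,-1],[0.2,-1,0,0,-1],[0.2,-1,0,0,-1]])

```text
time: 23.7
tool_pos: [0.4995, -0.1915, 0.2379]
tool_rot: [-3.14, 0.001, 0.081]
contact_force: [0.2, 0.1, -1.0]
opening: 0.0486
grip_force: 12.0
```

>>> jog_arm(plan=[[0,-0.3,-0.2,0,-1],[0,-0.42,-0.6,0,-1],[0,-0.42,-0.9,0,-1],[0,-0.42,-1,0,-1],[0,-0.42,-1,0,-1],[0,-0.42,-1,0,-1],[0,-0.42,-1,0,-1]])

```text
time: 24.4
tool_pos: [0.5008, -0.2261, 0.1602]
tool_rot: [3.14, -0.002, 0.081]
contact_force: [0.2, -1.9, -0.9]
opening: 0.0489
grip_force: 12.0
```

```bash
python3 - <<'E'
from cell import readout,cams
import cv2
t=cams.read_camera('side');s=cams.calibration('side')
from h import *
print(readout.observe()['tool_pos'])
T=np.linalg.inv(s['world_from_camera']);q=s['K']@(T@[.5,-.2255,.09,1])[:3];u,v=(q[:2]/q[2]).astype(int);print(u,v)
cv2.imwrite("pics/s7.png",cv2.resize(cv2.convertScaleAbs(t,alpha=1.6)[v-60:v+60,u-80:u+80],None,fx=5,fy=5,interpolation=cv2.INTER_CUBIC))
E
```

```text
[ 0.50068491 -0.22616614  0.16009289]
381 173
```

View pics/s7.png

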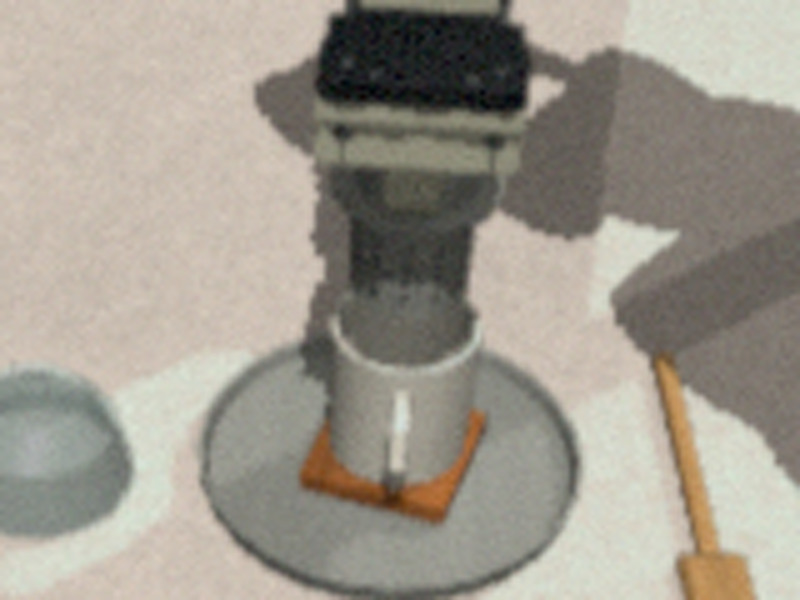

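>>> jog_arm(plan=[[-0.01,0,-0.1,0,-1],[-0.01,0,-0.2,0,-1],[-0.01,0,-0.28,0,-1],[-0.01,0,-0.32,0,-1],[-0.01,0,-0.36,0,-1],[-0.01,0,-0.4,0,-1],[-0.01,0,-0.45,0,-1],[-0.01,0,-0.45,0,-1]])

```text
time: 25.25
tool_pos: [0.4989, -0.226, 0.1221]
tool_rot: [-3.141, 0.001, 0.081]
contact_force: [-0.1, 0.3, -1.7]
opening: 0.0489
grip_force: 12.0
```

>>> jog_arm(plan=[[0,0,-0.1,0,-1],[0,0,-0.2,0,-1],[0,0,-0.28,0,-1],[0,0,-0.34,0,-1],[0,0,-0.38,0,-1],[0,0,-0.4,0,-1],[0,0,-0.415,0,-1],[0,0,-0.415,0,-1],[0,0,-0.415,0,-1]])

```text
time: 26.15
tool_pos: [0.4993, -0.2262, 0.0897]
tool_rot: [3.141, -0.0, 0.081]
contact_force: [-0.1, -0.0, -0.9]
opening: 0.0489
grip_force: 12.0
```

>>> jog_arm(plan=[[0,0,-0.01,0,-1],[0,0,-0.015,0,-1],[0,0,-0.015,0,-1],[0,0,-0.015,0,-1]])

```text
time: 26.55
tool_pos: [0.4994, -0.2263, 0.0887]
tool_rot: [3.141, -0.001, 0.081]
contact_force: [-0.4, 0.2, 3.3]
opening: 0.0486
grip_force: 12.0
```

>>> jog_arm(plan=[[0,0,0,0,1],[0,0,0,0,1],[0,0,0,0,1],[0,0,0,0,1],[0,0,0,0,1],[0,0,0,0,1]])

```text
time: 27.15
tool_pos: [0.4991, -0.2261, 0.0882]
tool_rot: [3.142, 0.0, 0.081]
contact_force: [0.4, -0.0, 0.0]
opening: 0.0899
grip_force: 0.0
```

>>> jog_arm(plan=[[0,0,0.2,0,1],[0,0,0.6,0,1],[0,0,1,0,1],[0,0,1,0,1]])

```text
time: 27.55
tool_pos: [0.5013, -0.2274, 0.1727]
tool_rot: [3.136, -0.007, 0.081]
contact_force: [0.4, 0.3, -0.4]
opening: 0.0917
grip_force: 0.0
```

>>> jog_arm(plan=[[0,0,0.4,0,1],[0,0,0.8,0,1],[0,0,0.8,0,1],[0,0,0.8,0,1]])

```text
time: 27.95
tool_pos: [0.4991, -0.2261, 0.2321]
tool_rot: [3.141, -0.0, 0.081]
contact_force: [-0.6, 0.1, -0.8]
opening: 0.092
grip_force: 0.0
```

```bash
python3 -c "
from h import *
snap('pics/w8.png',180,480,130,330,2.5)"
```

```text
[ 0.49911771 -0.22609658  0.23205455] [ 3.14126056e+00 -2.97765132e-04  8.06196333e-02]
```

View pics/w8.png

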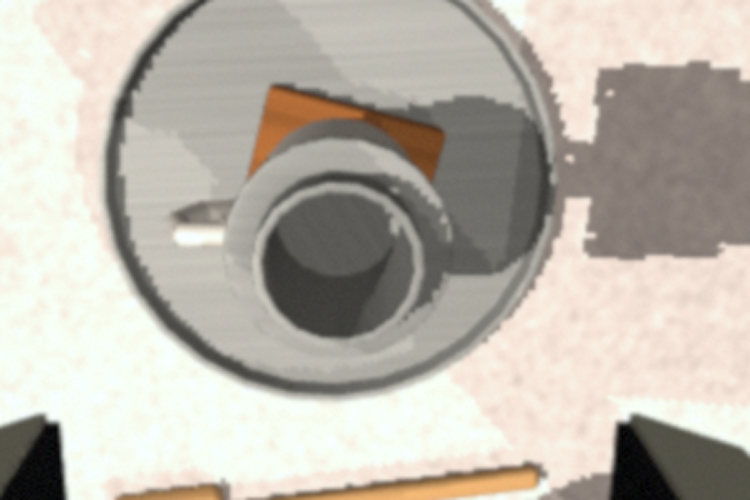

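>>> jog_arm(plan=[[-0.1,0.5,0,0,1],[-0.16,1,0,0,1]])

```text
time: 28.2
tool_pos: [0.4851, -0.1455, 0.2301]
tool_rot: [-3.14, 0.003, 0.078]
contact_force: [0.8, 1.1, 0.2]
opening: 0.0918
grip_force: 0.0
```

>>> jog_arm(plan=[[-0.1,0.5,0,0,1],[-0.16,1,0,0,1]])

```text
time: 28.4
tool_pos: [0.4721, -0.0646, 0.2305]
tool_rot: [-3.14, 0.003, 0.08]
contact_force: [0.7, 0.4, -0.3]
opening: 0.0915
grip_force: 0.0
```

>>> jog_arm(plan=[[-0.1,0.5,0,0,1],[-0.16,1,0,0,1]])

```text
time: 28.6
tool_pos: [0.4592, 0.0154, 0.2307]
tool_rot: [-3.141, 0.003, 0.08]
contact_force: [-0.1, 0.0, 0.5]
opening: 0.0918
grip_force: 0.0
```

>>> jog_arm(plan=[[-0.1,0.5,0,0,1],[-0.16,1,0,0,1]])

```text
time: 28.8
tool_pos: [0.4464, 0.0953, 0.2307]
tool_rot: [-3.142, 0.003, 0.08]
contact_force: [-0.4, 0.8, -0.3]
opening: 0.0918
grip_force: 0.0
```

>>> jog_arm(plan=[[-0.1,0.5,0,0,1],[-0.16,1,0,0,1]])

```text
time: 29.0
tool_pos: [0.4336, 0.1752, 0.2307]
tool_rot: [3.141, 0.003, 0.081]
contact_force: [0.7, 0.7, 1.1]
opening: 0.0917
grip_force: 0.0
```

>>> jog_arm(plan=[[-0.1,0.5,0,0,1],[-0.14,1,0,0,1],[-0.14,1,0,0,1]])

```text
time: 29.3
tool_pos: [0.4224, 0.2574, 0.2305]
tool_rot: [-3.141, 0.003, 0.085]
contact_force: [0.5, -0.0, 0.2]
opening: 0.0918
grip_force: 0.0
```

>>> jog_arm(plan=[[0,0.24,-0.2,0,1],[0,0.24,-0.5,0,1],[0,0.24,-0.8,0,1],[0,0.24,-0.8,0,1],[0,0.24,-0.8,0,1],[0,0.24,-0.8,0,1]])

```text
time: 29.9
tool_pos: [0.4246, 0.2729, 0.1692]
tool_rot: [-3.141, -0.001, 0.08]
contact_force: [-0.8, -0.4, -0.5]
opening: 0.0918
grip_force: 0.0
```

>>> jog_arm(plan=[[0,0,-0.2,0,1],[0,0,-0.4,0,1],[0,0,-0.58,0,1],[0,0,-0.66,0,1],[0,0,-0.7,0,1],[0,0,-0.7,0,1],[0,0,-0.7,0,1]])

```text
time: 30.6
tool_pos: [0.4245, 0.2732, 0.113]
tool_rot: [-3.141, -0.001, 0.081]
contact_force: [0.4, 0.8, -0.1]
opening: 0.0919
grip_force: 0.0
```

>>> jog_arm(plan=[[0,0,0,0,-1],[0,0,0,0,-1],[0,0,0,0,-1],[0,0,0,0,-1],[0,0,0,0,-1],[0,0,0,0,-1],[0,0,0,0,-1],[0,0,0,0,-1],[0,0,0,0,-1],[0,0,0,0,-1]], squeeze=4)

```text
time: 31.6
tool_pos: [0.424, 0.2731, 0.1123]
tool_rot: [3.142, -0.0, 0.081]
contact_force: [-0.7, 0.1, -0.3]
opening: 0.0178
grip_force: 4.0
```

>>> jog_arm(plan=[[0,0,0,0,1],[0,0,0,0,1],[0,0,0,0,1],[0,0,0,0,1],[0,0,0,0,1],[0,0,0,0,1]])

```text
time: 32.2
tool_pos: [0.424, 0.2731, 0.1123]
tool_rot: [3.142, -0.0, 0.081]
contact_force: [1.0, -0.4, 0.0]
opening: 0.0612
grip_force: 0.0
```

>>> jog_arm(plan=[[0,0,0,1,1],[0,0,0,1,1],[0,0,0,1,1],[0,0,0,1,1],[0,0,0,1,1],[0,0,0,1,1],[0,0,0,1,1],[0,0,0,1,1],[0,0,0,1,1],[0,0,0,1,1],[0,0,0,1,1],[0,0,0,1,1]])

```text
time: 33.4
tool_pos: [0.424, 0.273, 0.1123]
tool_rot: [3.142, 0.0, 1.652]
contact_force: [-1.0, 0.5, -0.2]
opening: 0.0925
grip_force: 0.0
```

>>> jog_arm(plan=[[0,0,0,0,-1],[0,0,0,0,-1],[0,0,0,0,-1],[0,0,0,0,-1],[0,0,0,0,-1],[0,0,0,0,-1],[0,0,0,0,-1],[0,0,0,0,-1],[0,0,0,0,-1],[0,0,0,0,-1]], squeeze=12)

```text
time: 34.4
tool_pos: [0.4239, 0.273, 0.1123]
tool_rot: [-3.142, 0.0, 1.651]
contact_force: [0.8, 0.3, 0.2]
opening: 0.0177
grip_force: 12.0
```

>>> jog_arm(plan=[[0,0,0.3,0,-1],[0,0,0.7,0,-1],[0,0,1,0,-1],[0,0,1,0,-1]])

```text
time: 34.8
tool_pos: [0.4256, 0.2739, 0.1954]
tool_rot: [3.135, -0.002, 1.651]
contact_force: [-0.0, -0.6, -1.3]
opening: 0.0176
grip_force: 12.0
```

>>> jog_arm(plan=[[0.1,-0.4,0.1,0,-1],[0.16,-1,0.2,0,-1]])

```text
time: 35.0
tool_pos: [0.4365, 0.1934, 0.2073]
tool_rot: [-3.141, -0.0, 1.655]
contact_force: [1.5, -0.4, 0.3]
opening: 0.0177
grip_force: 12.0
```

>>> jog_arm(plan=[[0.1,-0.5,0,0,-1],[0.16,-1,0,0,-1]])

```text
time: 35.2
tool_pos: [0.4493, 0.1115, 0.2074]
tool_rot: [-3.141, 0.0, 1.652]
contact_force: [0.2, 0.3, -0.5]
opening: 0.0175
grip_force: 12.0
```

>>> jog_arm(plan=[[0.1,-0.5,0,0,-1],[0.16,-1,0,0,-1]])

```text
time: 35.4
tool_pos: [0.4621, 0.0314, 0.2072]
tool_rot: [-3.14, -0.0, 1.651]
contact_force: [0.8, -0.1, -1.0]
opening: 0.0174
grip_force: 12.0
```

>>> jog_arm(plan=[[0.1,-0.5,0,0,-1],[0.16,-1,0,0,-1]])

```text
time: 35.6
tool_pos: [0.4749, -0.0486, 0.2071]
tool_rot: [-3.14, -0.0, 1.651]
contact_force: [0.6, 0.7, -1.0]
opening: 0.0175
grip_force: 12.0
```

>>> jog_arm(plan=[[0.1,-0.5,0,0,-1],[0.16,-1,0,0,-1]])

```text
time: 35.8
tool_pos: [0.4877, -0.1285, 0.207]
tool_rot: [-3.14, -0.001, 1.651]
contact_force: [0.8, 0.4, -0.5]
opening: 0.0173
grip_force: 12.0
```

>>> jog_arm(plan=[[0.1,-0.5,0,0,-1],[0.14,-1,0,0,-1],[0.14,-1,0,0,-1]])

```text
time: 36.1
tool_pos: [0.4988, -0.2113, 0.2065]
tool_rot: [-3.14, 0.001, 1.647]
contact_force: [0.4, 0.4, -0.8]
opening: 0.0171
grip_force: 12.0
```

>>> jog_arm(plan=[[0,-0.24,-0.1,0,-1],[0,-0.24,-0.3,0,-1],[0,-0.24,-0.5,0,-1],[0,-0.24,-0.6,0,-1],[0,-0.24,-0.7,0,-1],[0,-0.24,-0.7,0,-1],[0,-0.24,-0.7,0,-1]])

```text
time: 36.8
tool_pos: [0.4994, -0.226, 0.1525]
tool_rot: [3.141, 0.0, 1.652]
contact_force: [0.3, -0.3, -0.4]
opening: 0.0174
grip_force: 12.0
```

>>> jog_arm(plan=[[0,0,-0.1,0,-1],[0,0,-0.2,0,-1],[0,0,-0.3,0,-1],[0,0,-0.37,0,-1],[0,0,-0.42,0,-1],[0,0,-0.46,0,-1],[0,0,-0.49,0,-1],[0,0,-0.51,0,-1],[0,0,-0.51,0,-1],[0,0,-0.51,0,-1]])

```text
time: 37.8
tool_pos: [0.4993, -0.2262, 0.1117]
tool_rot: [3.141, 0.0, 1.651]
contact_force: [0.5, 0.6, -1.2]
opening: 0.0176
grip_force: 12.0
```

No force and the plug is inside; the last millimetre, then release.

>>> jog_arm(plan=[[0,0,-0.01,0,-1],[0,0,-0.015,0,-1],[0,0,-0.02,0,-1],[0,0,-0.02,0,-1],[0,0,-0.02,0,-1]])

```text
time: 38.3
tool_pos: [0.4993, -0.2262, 0.1103]
tool_rot: [3.141, 0.0, 1.651]
contact_force: [-0.5, 0.3, 4.6]
opening: 0.0178
grip_force: 12.0
```

>>> jog_arm(plan=[[0,0,0,0,1],[0,0,0,0,1],[0,0,0,0,1],[0,0,0,0,1],[0,0,0,0,1],[0,0,0,0,1],[0,0,0,0,1],[0,0,0,0,1]])

```text
time: 39.1
tool_pos: [0.4992, -0.2261, 0.1099]
tool_rot: [3.142, 0.0, 1.651]
contact_force: [-0.2, 0.1, 0.1]
opening: 0.077
grip_force: 0.0
```

>>> jog_arm(plan=[[0,0,0.2,0,1],[0,0,0.6,0,1],[0,0,1,0,1],[0,0,1,0,1]])

```text
time: 39.5
tool_pos: [0.5012, -0.2274, 0.1943]
tool_rot: [3.135, 0.005, 1.651]
contact_force: [-0.3, 1.0, 0.5]
opening: 0.0921
grip_force: 0.0
```

>>> jog_arm(plan=[[0,0,0.3,0,1],[0,0,0.6,0,1],[0,0,0.6,0,1],[0,0,0.6,0,1]])

```text
time: 39.9
tool_pos: [0.499, -0.226, 0.2373]
tool_rot: [-3.141, -0.0, 1.651]
contact_force: [0.1, -0.3, -0.9]
opening: 0.0918
grip_force: 0.0
```

```bash
python3 - <<'E'
from cell import cams
import cv2
t=cams.read_camera('side');u,v=381,173
cv2.imwrite("pics/s9.png",cv2.resize(cv2.convertScaleAbs(t,alpha=1.6)[v-60:v+60,u-80:u+80],None,fx=5,fy=5,interpolation=cv2.INTER_CUBIC))
E
```

```text
(no output)
```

View pics/s9.png

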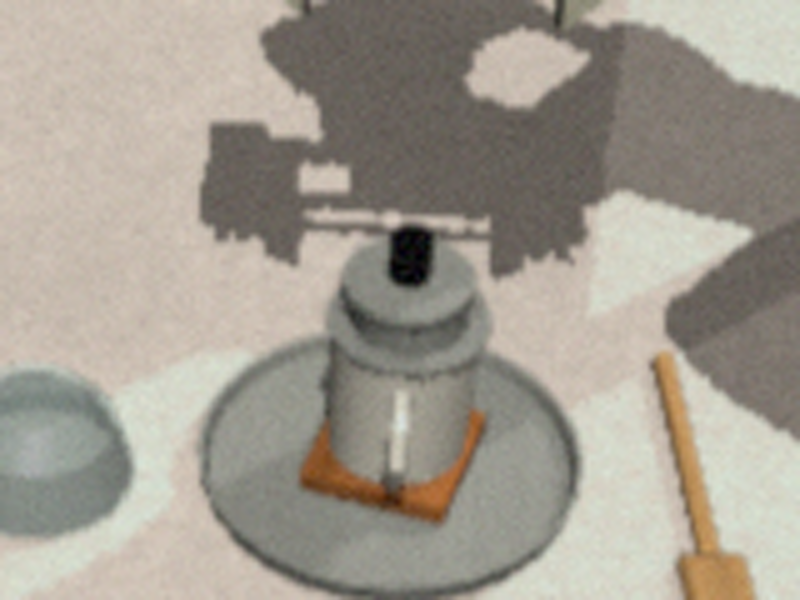

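The stack stands upright in the middle of the tray: the lid (disc centred near 410,285) is level on the strainer, and the gripper is clear above.

```bash
python3 -c "
from cell import ticket
print(ticket.hand_in())"
```

```text
the job is handed in; nothing more can be done
None
```

I built the coaster, mug, strainer and lid up in the middle of the tray, let go of each one, and handed the job in at about 40 s; the final picture showed the stack upright and the gripper clear, but the hand-in returned no verdict.

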